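# Load the test kiln and close its lid

## Task

Stand the dark green vase upright inside the small open test kiln, setting it down on the kiln floor gently rather than dropping it in. Then close the kiln's hinged lid fully, without slamming it. Leave the other vases and the cups standing where they are.

Things in the scene. Friction and masses are not known exactly. Their poses are not given: they have to be found in the camera images.
- green_vase: Dark green glazed vase with a pale neck, loose, upright on the pale slab (underside 12 mm above the table). 90 mm tall, belly 66 mm across at 36 mm height, narrowing to a cylindrical neck 30 mm across from 62 to 90 mm height (grip it here). About 0.2 kg. Origin: centre of its underside, z up.
- grey_vase: Unglazed light grey vase, loose, on the slab. Same shape and size as the green vase (66 mm across, 90 mm tall). Origin: centre of its underside. Leave it.
- brown_vase: Brown vase with a pale neck, loose, on the slab. Same shape and size as the green vase (66 mm across, 90 mm tall). Origin: centre of its underside. Leave it.
- cups: Stack of light grey tumblers, loose, on the slab: 64 mm across, 152 mm tall. Origin: centre of its underside. Leave it.
- slab: Pale square kiln shelf lying on the table, fixed, 270 x 270 x 12 mm; the vases and the cups stand on it in a 2 x 2 pattern about 130 mm apart, in any order. Origin: centre of its underside.
- kiln: Small top-loading test kiln, fixed: cream firebrick box in a metal jacket. Outside 180 mm (its x) by 200 mm (its y), rim 125 mm above the table; walls 20 mm, chamber 140 (x) by 160 (y) by 100 mm deep. Origin: centre of its underside, on the table, z up. Its front, to its own -x, faces roughly to the robot's right (world -y); the lid is hinged along its rear (+x) top edge.
- kiln_floor (a point): Centre of the kiln's chamber floor, 25 mm above the table, axes as the kiln's.
- kiln_hinge (a point): Middle of the lid's hinge axis: at the kiln's rear top edge, kiln x = +90 mm, 125 mm above the table. The axis is along the kiln's y.
- lid_handle (a point): Middle of the lid's black handle bar: round, 12 mm thick, 120 mm long, parallel to the hinge, on an arm at each end (108 mm clear between), 40 mm out from the lid's free edge (34 mm clear gap). Lid shut: 220 mm from the hinge towards the kiln's -x, 137 mm above the table.
- lid (a joint): Lid angle a, rad: 0 shut, flat on the rim; grows as it opens, to 2.3; starts leaning back past upright (1.9 to 2.2). Lid 180 x 200 x 24 mm, 0.45 kg; stiff hinge: stays where left, takes up to 8 N at the handle. The bar lies 0.220 cos a - 0.012 sin a (m) from the hinge towards the kiln's -x, 0.220 sin a + 0.012 cos a above it.
Things that resemble listed ones, but are neither listed nor needed, are in the scene too. Leave any yellow look-alike of the green_vase alone.

How it is judged:
By the outcome, as a careful person would: the job done as asked, in the order asked, and still so for the second after the job is handed in, with the robot touching nothing.
It also fails if it takes over 59 s, if anything falls off the work surface, if the arm or the gripper's body presses on something with over 40 N, if the wrist force passes 120 N, or if a joint passes its speed limit or range.

## Robot

A 7-joint arm with a two-finger parallel gripper is mounted at the origin on the work surface. World frame = base frame: x ahead of the robot, y to its left, z up, the work surface at z = 0. Lengths are in m, angles in rad, forces in N, time in s.
With the tool pointing down it reaches from about 0.4 to 0.85 m from the base axis. Payload 4.4 kg.
Tool frame: the origin (TCP) lies at the very end of the fingers, on their centre line; the grasp point (between the pads) lies 19 mm behind it; z points along the fingers, y is the line along which they close (so a half turn about z gives the same grasp; the last joint's range is limited). The gripper opens to 94 mm and grips with 3 to 60 N. Pads are 16 mm wide; open, the fingers measure 119 mm over their backs; the gripper's body (75 mm by 177 mm) begins 78 mm behind the grasp point.
Start: joints at [-1.212, 0.628, 0.038, 1.517, -0.027, 0.996, -0.02], TCP at [0.268, 0.592, 0.205] pointing down, gripper open.
Joint ranges: [-3.06, 3.06], [-0.37, 2.12], [-1.25, 1.32], [0.18, 2.47], [-1.1, 4.24], [0.23, 1.98], [-2.94, 2.94]. Speed limits (rad/s): [2.57, 2.57, 3.14, 3.14, 3.14, 3.14, 3.14].

## Interface

Orientations are given as a unit quaternion [w, x, y, z].
In Python, from cell import * gives the robot as it stands.
- The arm moves only by the shell command python3 -m handwheel 'ROWS' [FORCE]. ROWS is JSON, a list of rows, each a list of 3 entries, a list of its own where there are three numbers: the turn, a rotation vector about the tool's x, y, z as a fraction of full scale, then the shift along the tool's x, y, z as a fraction of full scale, then the opening, from -1 (shut) to 1 (fully open). A call has 1 to 20 rows; each row shifts and turns the commanded pose from where the row before left it, along the tool's axes as they then stand; what a row does not reach is not made up. Full scale, the value 1, is 0.05 m for a shift and 90 degrees for a turn. A row lasts 1/10 s, in which the tool goes at most 50 mm and 8.59 degrees, less where a joint would pass 70% of its speed; a pose out of reach is approached as far as the arm can. A call with a number of a shift or a turn outside -1 to 1 is refused whole. A call with a gripper value outside its range is refused whole. The fingers move at their own pace and stop on an object; FORCE is the grip in N (left out, the last holds). Time passes only in rows, so rows that do not move let the fingers close. It gives the time, the measured TCP pose, the force, the opening and the grip force at its end, in the units of the state.
- read_state(): the state, without advancing time (a new reading comes with each control period).
- camera(name): name is "scene" or "top" or "wrist"; returns the picture (420x560x3 uint8, red, green, blue); there is no depth.
- get_calibration(name): a dict with "intrinsics" (3x3 intrinsics, pixels), "R" (3x3) and "t" (3): a world point X has camera coordinates R X + t; the wrist camera has in their place "tool_from_camera" (4x4, takes a point from camera to tool coordinates, whose origin is the TCP and whose axes are the flange's). Camera axes: x right, y down, z forward; pixel columns grow to the right and rows downward; lengths in m; the calibration is good to about 2 mm. A picture is of the moment at which its call begins: read the wrist's pose just before it. get_calibration takes no time and is no camera call.
- sign_off(): hands the job in; it is judged then, once.
The state is a dict: "clock": time; "joint_positions": joint angles; "joint_vel": joint speeds; "effort": joint torques, N m; "tool_pos": TCP position; "ee_rot": TCP orientation; "force": force on the tool from outside, world axes, zero at the start; "torque": the same for the moment, N m; "grip_width": finger opening in m; "finger_force": force on a finger pad.
Only numpy, scipy, OpenCV 4.12 (cv2) and the standard library are available. Lean on these libraries where they do the work, as an engineer would, in place of code of your own. Each camera call takes 0.05 s, during which the arm holds its last target. There are 200 camera calls.

## Working session

There is one attempt and no reset: what is moved stays moved. The work goes in short steps, Python scripts to look and compute and a shell command to move; the robot and the scene stay as the last step left them, time stands still between calls to the robot, and variables do not carry over. Pictures are saved under pics/ and viewed, at most 10 in all, crops included, and the job is handed in when it is done.

```bash
mkdir -p pics; python3 - <<'E'
from cell import *
import cv2
print(read_state())
a=camera("scene");b=camera("top")
cv2.imwrite("pics/scene.png",cv2.cvtColor(a,cv2.COLOR_RGB2BGR));cv2.imwrite("pics/top.png",cv2.cvtColor(b,cv2.COLOR_RGB2BGR))
for n in("scene","top","wrist"):print(n,get_calibration(n))
E
```

```text
{'clock': 0.0, 'joint_positions': array([-1.21180892,  0.62929477,  0.03846609,  1.51837835, -0.0270063 ,
        0.99628532, -0.01998133]), 'joint_vel': array([-5.88004209e-04, -5.13214941e-04,  8.03460350e-04, -7.77406181e-05,
        2.08374931e-04, -7.93763964e-04,  6.11901491e-05]), 'effort': array([-1.45585827e-04, -5.49735045e+01,  1.14406262e+00, -1.86629391e+01,
       -5.20681031e-02,  2.36687902e-02,  1.59795036e-04]), 'tool_pos': array([0.26759249, 0.59162955, 0.20458454]), 'ee_rot': array([-1.79645212e-04,  2.10802531e-01,  9.77528230e-01, -9.05934854e-04]), 'force': array([ 0.48953901,  0.52395748, -0.22612709]), 'torque': array([ 0.01235707,  0.02150475, -0.02758801]), 'finger_force': 0.0, 'grip_width': 0.0938271461014937}
scene {'intrinsics': array([[392.55704872,   0.        , 278.06198767],
       [  0.        , 392.55704872, 209.49413294],
       [  0.        ,   0.        ,   1.        ]]), 'R': array([[-0.54408244,  0.83901086, -0.00592171],
       [ 0.72880155,  0.46909332, -0.49879832],
       [-0.41571937, -0.27570315, -0.86669786]]), 't': array([ 0.37905943, 
[... 243 characters left out ...]
.01460374],
       [-0.99551427, -0.01693326, -0.09308381],
       [ 0.09330979, -0.01308239, -0.99555117]]), 't': array([-0.08597113,  0.57573693,  1.28432566])}
wrist {'intrinsics': array([[316.6722381 ,   0.        , 277.91291542],
       [  0.        , 316.6722381 , 207.13326379],
       [  0.        ,   0.        ,   1.        ]]), 'tool_from_camera': array([[-1.06040126e-04, -9.71997424e-01, -2.34991483e-01,
         6.81298713e-02],
       [ 9.99999982e-01, -6.55514363e-05, -1.80109917e-04,
        -3.24734150e-04],
       [ 1.59662346e-04, -2.34991498e-01,  9.71997413e-01,
        -1.78782768e-01],
       [ 0.00000000e+00,  0.00000000e+00,  0.00000000e+00,
         1.00000000e+00]])}
```

View pics/scene.png

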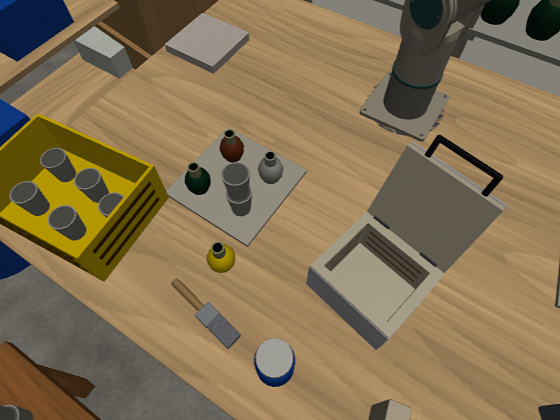

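View pics/top.png

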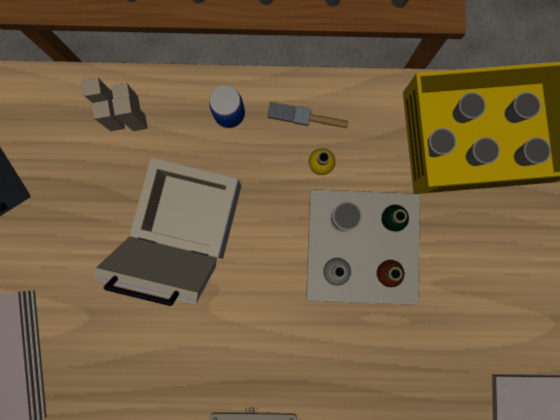

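The top view shows the green vase with its neck at about (400,215), brown at (391,272), grey at (338,271) and the cups at (345,215). The kiln sits around (185,215), with its handle at (140,292) on the robot side. In the scene view the green vase is at (197,178) and the kiln at (380,270). The lid opens towards the robot, so the kiln's front faces away from it. I'll zoom in to measure.

```bash
python3 - <<'E'
import cv2,numpy as np
s=cv2.imread("pics/scene.png");t=cv2.imread("pics/top.png")
def c(im,x,y,w):
    h=int(w*.75);o=cv2.resize(im[y:y+h,x:x+w],(400,300),interpolation=cv2.INTER_CUBIC);return cv2.convertScaleAbs(o,alpha=1.6,beta=10)
# scales 2,2,5,5
m=np.vstack([np.hstack([c(t,80,155,200),c(s,305,130,200)]),np.hstack([c(t,360,185,80),c(s,160,150,80)])])
s2=s.copy()
cv2.imwrite("pics/m.png",m)
E
```

```text
(no output)
```

View pics/m.png

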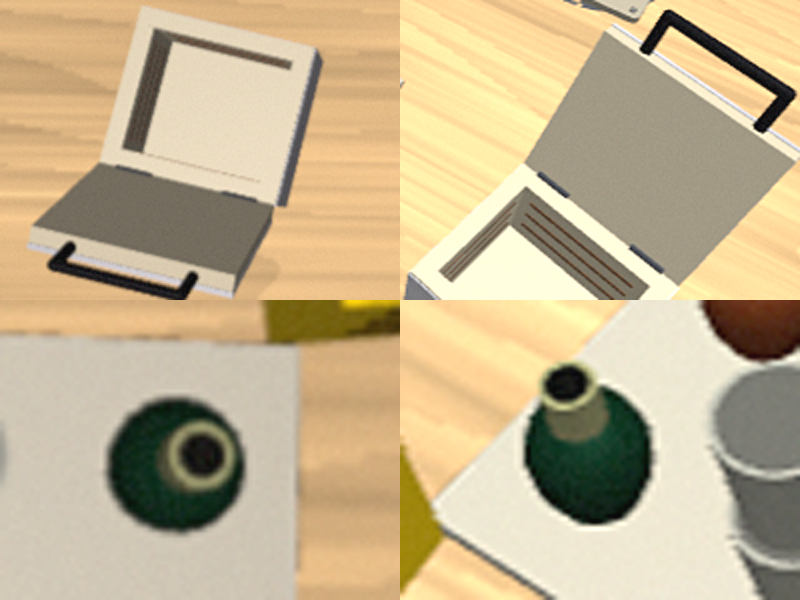

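The zoom gives usable pixels for the kiln rim corners, the handle-bar ends and the vase neck rim, which is at (400.2,216) in top and (194,166.6) in scene. Next step is triangulation.

```bash
cat > h.py <<'E'
from cell import *
import cv2,numpy as np
from scipy.spatial.transform import Rotation as Rn
def P(n):
    c=get_calibration(n);return c["intrinsics"]@np.c_[c["R"],c["t"]]
def tri(t,s):
    X=cv2.triangulatePoints(P("top"),P("scene"),np.array(t,float).reshape(2,1),np.array(s,float).reshape(2,1))[:,0];X=X[:3]/X[3]
    e=[np.linalg.norm((lambda q:q[:2]/q[2])(P(n)@np.r_[X,1])-p) for n,p in(("top",t),("scene",s))]
    return X,np.round(e,1)
def plane(n,p,z):
    A=P(n);M=np.c_[A[:,0],A[:,1],A[:,2]*z+A[:,3]];q=np.linalg.inv(M)@[p[0],p[1],1];return q[:2]/q[2]
E
python3 - <<'E'
from h import *
np.set_printoptions(precision=4,suppress=True)
for k,t,s in [("vasetop",(400.2,216),(194,166.6)),("RR(-y)",(217.5,257.5),(367.5,212.5)),("RL(+y)",(130.5,236.5),(442,272)),("FR",(240.5,178.5),(309,267)),("FL",(151,159),(378,336)),("h-y",(174,302.5),(438.5,138)),("h+y",(107,287.5),(501.5,178.5))]:
    print(k,*tri(t,s), plane("top",t,.125))
for p in [(396,217),(391,272),(338,271),(345,215)]:print(plane("top",p,.102))
print(Rn.from_quat(np.roll(read_state()["ee_rot"],-1)).as_matrix())
E
```

```text
vasetop [ 0.5668 -0.3295  0.0986] [0.4 0.8] [ 0.565  -0.3245]
RR(-y) [0.4657 0.0831 0.117 ] [0.7 1.3] [0.4661 0.0807]
RL(+y) [0.5096 0.2749 0.1206] [0.2 0.3] [0.5093 0.2741]
FR [0.6445 0.0375 0.1111] [1.1 2.3] [0.6433 0.0342]
FL [0.6876 0.2321 0.1152] [2.8 6.4] [0.6839 0.2357]
h-y [0.38   0.1384 0.3184] [1.4 2.7] [0.3664 0.173 ]
h+y [0.4058 0.2622 0.318 ] [1.3 2.5] [0.3968 0.3206]
[ 0.5646 -0.3199]
[ 0.4399 -0.3083]
[ 0.4403 -0.1885]
[ 0.5673 -0.2035]
[[-0.9111  0.4121 -0.0007]
 [ 0.4121  0.9111 -0.0015]
 [ 0.     -0.0016 -1.    ]]
```

Measured values against the given ones:

| Item | Measured | Expected |
|---|---|---|
| Kiln rim | 0.198 x 0.183 m | 0.200 x 0.180 m |
| Vase top z | 0.099 | 0.102 |
| Lid angle | about 1.99 | 1.9 to 2.2 |

The kiln centre is about (0.576, 0.156), and its front points along (0.974, -0.228). First move: up, then over to the vase.

```bash
python3 -m handwheel '[[[0,0,0],[0,0,-1],1],[[0,0,0],[0,0,-1],1],[[0,0,0],[0,0,-1],1],[[0,0,0],[0,0,-1],1],[[0,0,0],[-0.65,-0.716,0],1],[[0,0,0],[-0.65,-0.716,0],1],[[0,0,0],[-0.65,-0.716,0],1],[[0,0,0],[-0.65,-0.716,0],1],[[0,0,0],[-0.65,-0.716,0],1],[[0,0,0],[-0.65,-0.716,0],1],[[0,0,0],[-0.65,-0.716,0],1],[[0,0,0],[-0.65,-0.716,0],1],[[0,0,0],[-0.65,-0.716,0],1],[[0,0,0],[-0.65,-0.716,0],1],[[0,0,0],[-0.65,-0.716,0],1],[[0,0,0],[-0.65,-0.716,0],1],[[0,0,0],[-0.65,-0.716,0],1],[[0,0,0],[-0.65,-0.716,0],1],[[0,0,0],[-0.65,-0.716,0],1],[[0,0,0],[-0.65,-0.716,0],1]]' 20
```

```text
clock: 2.1
tool_pos: [0.5057, -0.1456, 0.4053]
ee_rot: [-0.0, 0.211, 0.978, 0.0]
force: [-0.1, 0.6, 0.6]
grip_width: 0.0942
finger_force: 0.0
```

```bash
python3 -m handwheel '[[[0,0,0],[-0.65,-0.716,0],1],[[0,0,0],[-0.65,-0.716,0],1],[[0,0,0],[-0.65,-0.716,0],1],[[0,0,0],[-0.65,-0.716,0],1],[[0,0,0.0913],[0,0,0],1],[[0,0,0.0913],[0,0,0],1],[[0,0,0.0913],[0,0,0],1],[[0,0,0.0913],[0,0,0],1],[[0,0,0.0913],[0,0,0],1],[[0,0,0.0913],[0,0,0],1],[[0,0,0.0913],[0,0,0],1],[[0,0,0.0913],[0,0,0],1],[[0,0,0],[0,0,0],1]]'
cat >> h.py <<'E'
def rel(target,yang=None):
    """tool-axis shift to target in units of full scale; turn about tool z (units) so tool y points at yang deg"""
    s=read_state();R=Rn.from_quat(np.roll(s["ee_rot"],-1)).as_matrix()
    d=R.T@(np.array(target)-s["tool_pos"])/.05
    print("t",s["clock"],"pos",np.round(s["tool_pos"],4),"F",np.round(s["force"],1),"w",s["grip_width"])
    a=np.degrees(np.arctan2(R[1,1],R[0,1]));print("shift",np.round(d,3),"norm",np.linalg.norm(d).round(2),"y-ang",a.round(2),"tilt",np.round(R[:2,2],4))
    if yang is not None: print("turn z",round(((a-yang+180)%360-180)/90,4))
E
python3 - <<'E'
from h import *
rel([.566,-.329,.20],0)
cv2.imwrite("pics/w1.png",camera("wrist")[:,:,::-1])
E
```

```text
clock: 3.4
tool_pos: [0.565, -0.3277, 0.4047]
ee_rot: [-0.001, 0.708, 0.706, -0.0]
force: [0.7, -0.3, -0.2]
grip_width: 0.094
finger_force: 0.0
t 3.4 pos [ 0.565  -0.3277  0.4047] F [ 0.7 -0.3 -0.2] w 0.09401035692677329
shift [-0.027  0.026  4.094] norm 4.09 y-ang -0.1 tilt [-0.0014  0.0002]
turn z -0.0011
```

View pics/w1.png

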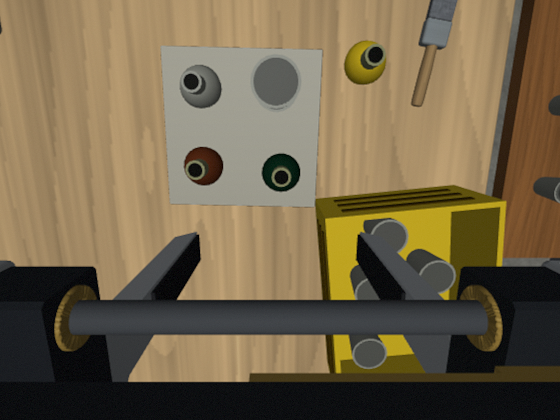

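The wrist view shows the green neck rim at (281,177) and the yellow crate's near rim corner at (316,198). I'll cross-check both against the top view.

```bash
cat >> h.py <<'E'
def Pw():
    s=read_state();T=np.eye(4);T[:3,:3]=Rn.from_quat(np.roll(s["ee_rot"],-1)).as_matrix();T[:3,3]=s["tool_pos"]
    c=get_calibration("wrist");return c["intrinsics"]@np.linalg.inv(T@c["tool_from_camera"])[:3]
def tri2(A,a,B,b):
    X=cv2.triangulatePoints(A,B,np.array(a,float).reshape(2,1),np.array(b,float).reshape(2,1))[:,0];return (X[:3]/X[3]).round(4)
E
python3 - <<'E'
from h import *
print(tri2(P("top"),(400.2,216),Pw(),(281,177)),tri2(P("scene"),(194,166.6),Pw(),(281,177)))
s=cv2.imread("pics/top.png");t=cv2.imread("pics/scene.png")
o=np.hstack([cv2.resize(s[70:220,390:490],(400,600)),cv2.resize(t[110:260,90:190],(400,600))])
cv2.imwrite("pics/box.png",cv2.convertScaleAbs(o,alpha=1.6,beta=10))
E
```

```text
[ 0.5682 -0.3313  0.0928] [ 0.5674 -0.3279  0.0999]
```

View pics/box.png

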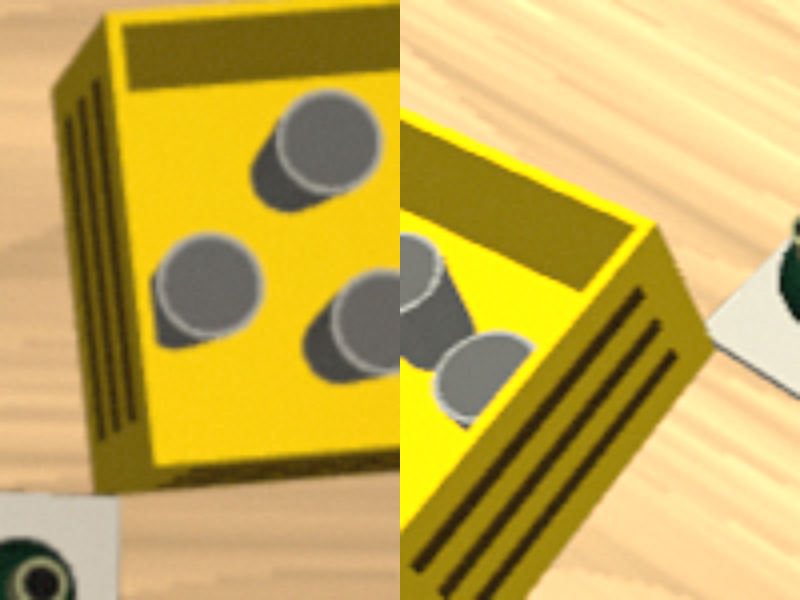

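The crate's near corner sits by the slab: its rim is at (427.5,187.5) in top and (153.8,165.5) in scene, and its foot is at (414,193) in top.

```bash
python3 - <<'E'
from h import *
print(tri((427.5,187.5),(153.8,165.5)),plane("top",(414,193),0))
E
```

```text
(array([ 0.62973615, -0.38458335,  0.13423043]), array([0.5, 0.8])) [ 0.63421673 -0.38640005]
```

```bash
python3 -m handwheel '[[[0,0,0],[-0.016,0.04,0.9],1],[[0,0,0],[0,0,0.9],1],[[0,0,0],[0,0,0.9],1],[[0,0,0],[0,0,0.9],1],[[0,0,0],[0,0,0.9],1],[[0,0,0],[0,0,0.7],1],[[0,0,0],[0,0,0.5],1],[[0,0,0],[0,0,0.4],1],[[0,0,0],[0,0,0.3],1],[[0,0,0],[0,0,0.15],1],[[0,0,0],[0,0,0],1],[[0,0,0],[0,0,0],-1],[[0,0,0],[0,0,0],-1],[[0,0,0],[0,0,0],-1],[[0,0,0],[0,0,0],-1],[[0,0,0],[0,0,0],-1],[[0,0,0],[0,0,0],-1],[[0,0,0],[0,0,0],-1],[[0,0,0],[0,0,0],-1]]' 20
```

```text
clock: 5.35
tool_pos: [0.567, -0.3288, 0.0779]
ee_rot: [0.0, 0.708, 0.707, 0.0]
force: [0.5, -0.4, 1.3]
grip_width: 0.0332
finger_force: 0.5
```

```bash
python3 -m handwheel '[[[0,0,0],[0,0,0],-1],[[0,0,0],[0,0,0],-1],[[0,0,0],[0,0,0],-1],[[0,0,0],[0,0,0],-1]]' 20; python3 -m handwheel '[[[0,0,0],[0,0,-0.2],-1],[[0,0,0],[0,0,-0.3],-1],[[0,0,0],[0,0,-0.5],-1],[[0,0,0],[0,0,-0.8],-1],[[0,0,0],[0,0,-0.9],-1],[[0,0,0],[0,0,-0.9],-1],[[0,0,0],[0,0,-0.6],-1],[[0,0,0],[0,0,0],-1]]'
python3 - <<'E'
from h import *
rel([.576,.156,.288],76.8)
cv2.imwrite("pics/s2.png",camera("scene")[:,:,::-1])
E
```

```text
clock: 5.75
tool_pos: [0.5673, -0.3288, 0.078]
ee_rot: [0.0, 0.708, 0.707, 0.0]
force: [2.0, 0.2, -0.1]
grip_width: 0.0296
finger_force: 19.9
clock: 6.55
tool_pos: [0.5682, -0.3313, 0.2942]
ee_rot: [0.005, 0.708, 0.706, 0.001]
force: [-0.5, -0.5, -3.1]
grip_width: 0.0296
finger_force: 19.9
t 6.55 pos [ 0.5682 -0.3313  0.2942] F [-0.5 -0.5 -3.1] w 0.029615329897090953
shift [9.748 0.136 0.071] norm 9.75 y-ang -0.11 tilt [ 0.0079 -0.0056]
turn z -0.8546
```

View pics/s2.png

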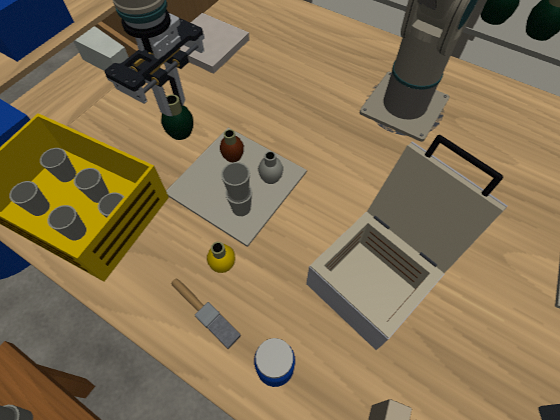

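The vase is held upright, about 0.2 m above the slab, and its neighbours have not moved. Next: carry it to above the kiln and turn it.

```bash
python3 -m handwheel '[[[0,0,0],[0.3,0.01,0],-1],[[0,0,0],[0.5,0.01,0],-1],[[0,0,0],[0.7,0.01,0],-1],[[0,0,0],[0.8,0.01,0],-1],[[0,0,0],[0.8,0.01,0],-1],[[0,0,0],[0.8,0.01,0],-1],[[0,0,0],[0.8,0.01,0],-1],[[0,0,0],[0.8,0.01,0],-1],[[0,0,0],[0.8,0.01,0],-1],[[0,0,0],[0.8,0.01,0],-1],[[0,0,0],[0.8,0.01,0],-1],[[0,0,0],[0.7,0.01,0],-1],[[0,0,0],[0.5,0.01,0],-1],[[0,0,0],[0.4,0,0],-1],[[0,0,0],[0.25,0,0],-1],[[0,0,0],[0,0,0],-1]]'
python3 -m handwheel '[[[0,0,-0.04],[0,0,0],-1],[[0,0,-0.08],[0,0,0],-1],[[0,0,-0.09],[0,0,0],-1],[[0,0,-0.09],[0,0,0],-1],[[0,0,-0.09],[0,0,0],-1],[[0,0,-0.09],[0,0,0],-1],[[0,0,-0.09],[0,0,0],-1],[[0,0,-0.09],[0,0,0],-1],[[0,0,-0.09],[0,0,0],-1],[[0,0,-0.065],[0,0,0],-1],[[0,0,-0.04],[0,0,0],-1],[[0,0,0],[0,0,0],-1]]'
python3 - <<'E'
from h import *
rel([.576,.156,.288],76.8);print(read_state()["joint_positions"].round(2))
m=np.hstack([camera("scene")[60:360,200:500],camera("top")[80:380,60:360]])
cv2.imwrite("pics/s3.png",m[:,:,::-1])
E
```

```text
clock: 8.2
tool_pos: [0.5725, 0.1615, 0.2862]
ee_rot: [-0.001, 0.706, 0.708, -0.001]
force: [-0.2, 1.0, -2.5]
grip_width: 0.0298
finger_force: 19.9
clock: 9.4
tool_pos: [0.5737, 0.1566, 0.2876]
ee_rot: [-0.001, 0.115, 0.993, -0.001]
force: [0.9, 0.1, -3.6]
grip_width: 0.0301
finger_force: 19.9
t 9.4 pos [0.5737 0.1566 0.2876] F [ 0.9  0.1 -3.6] w 0.030072107260094398
shift [-0.048 -0.002 -0.009] norm 0.05 y-ang 76.74 tilt [-0.0011 -0.001 ]
turn z -0.0007
[-0.59  0.5   0.44  1.58 -0.23  1.12  1.24]
```

View pics/s3.png

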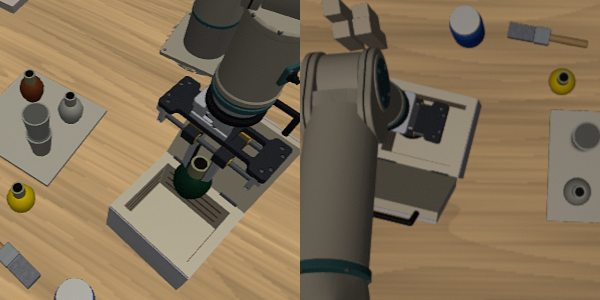

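The vase hangs over the chamber, which is visible below it, and the forearm passes high over the lid. I'll lower it most of the way, then go slowly.

```bash
python3 -m handwheel '[[[0,0,0],[-0.048,0,0.3],-1],[[0,0,0],[0,0,0.5],-1],[[0,0,0],[0,0,0.6],-1],[[0,0,0],[0,0,0.6],-1],[[0,0,0],[0,0,0.5],-1],[[0,0,0],[0,0,0.4],-1],[[0,0,0],[0,0,0.3],-1],[[0,0,0],[0,0,0.2],-1],[[0,0,0],[0,0,0.2],-1],[[0,0,0],[0,0,0],-1],[[0,0,0],[0,0,0],-1]]'; python3 - <<'E'
from h import *
rel([.576,.156,.091],76.8)
m=np.hstack([camera("scene")[60:360,200:500],camera("top")[80:380,60:360]])
cv2.imwrite("pics/s4.png",m[:,:,::-1])
E
```

```text
clock: 10.6
tool_pos: [0.5768, 0.1581, 0.1083]
ee_rot: [0.0, 0.114, 0.993, 0.0]
force: [-0.6, 0.3, -3.4]
grip_width: 0.0295
finger_force: 19.9
t 10.6 pos [0.5768 0.1581 0.1083] F [-0.6  0.3 -3.4] w 0.02952349818660653
shift [ 0.006 -0.044  0.346] norm 0.35 y-ang 76.85 tilt [0.0006 0.    ]
turn z 0.0006
```

View pics/s4.png

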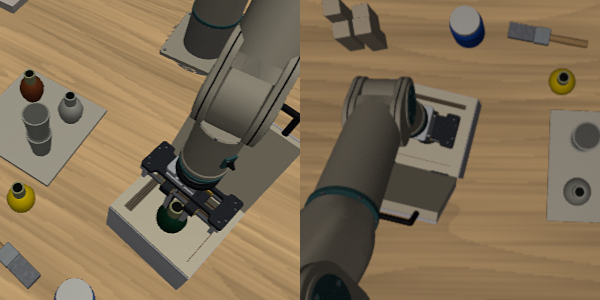

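The vase is inside the chamber, and the arm is clear of the lid (wrist force unchanged). Next I'll lower it in 1 to 2 mm steps near the floor.

```bash
python3 -m handwheel '[[[0,0,0],[0,-0.04,0.08],-1],[[0,0,0],[0,0,0.06],-1],[[0,0,0],[0,0,0.05],-1],[[0,0,0],[0,0,0.04],-1],[[0,0,0],[0,0,0.04],-1],[[0,0,0],[0,0,0.02],-1],[[0,0,0],[0,0,0],-1],[[0,0,0],[0,0,0],-1]]'
```

```text
clock: 11.5
tool_pos: [0.5761, 0.1562, 0.0935]
ee_rot: [0.0, 0.114, 0.993, 0.0]
force: [-0.3, -0.7, -2.4]
grip_width: 0.0295
finger_force: 19.9
```

```bash
python3 -m handwheel '[[[0,0,0],[0,0,0.02],-1],[[0,0,0],[0,0,0.02],-1],[[0,0,0],[0,0,0],-1],[[0,0,0],[0,0,0],-1]]'
```

```text
clock: 11.9
tool_pos: [0.576, 0.1562, 0.0914]
ee_rot: [-0.0, 0.114, 0.993, -0.0]
force: [0.1, -0.3, -2.4]
grip_width: 0.0299
finger_force: 19.9
```

```bash
python3 -m handwheel '[[[0,0,0],[0,0,0.016],-1],[[0,0,0],[0,0,0],-1],[[0,0,0],[0,0,0],-1]]'
```

```text
clock: 12.2
tool_pos: [0.5763, 0.1562, 0.0909]
ee_rot: [0.0, 0.114, 0.993, 0.0]
force: [-0.0, -0.3, 0.1]
grip_width: 0.0296
finger_force: 19.9
```

```bash
python3 -m handwheel '[[[0,0,0],[0,0,0.016],-1],[[0,0,0],[0,0,0],-1],[[0,0,0],[0,0,0],-1]]'
```

```text
clock: 12.5
tool_pos: [0.5766, 0.1565, 0.0907]
ee_rot: [0.001, 0.114, 0.993, 0.0]
force: [-1.9, 1.0, 6.1]
grip_width: 0.0298
finger_force: 20.0
```

Contact made, at 6 N on the floor. I'll release, check, and retract.

```bash
python3 -m handwheel '[[[0,0,0],[0,0,-0.01],-0.3],[[0,0,0],[0,0,0],-0.2],[[0,0,0],[0,0,0],-0.1],[[0,0,0],[0,0,0],0],[[0,0,0],[0,0,0],0.2],[[0,0,0],[0,0,0],0.4],[[0,0,0],[0,0,0],0.4],[[0,0,0],[0,0,0],0.4],[[0,0,0],[0,0,0],0.4]]'; python3 -m handwheel '[[[0,0,0],[0,0,-0.2],0.4],[[0,0,0],[0,0,-0.3],0.4],[[0,0,0],[0,0,-0.5],0.4],[[0,0,0],[0,0,-0.8],0.4],[[0,0,0],[0,0,-0.9],0.4],[[0,0,0],[0,0,-1],0.4],[[0,0,0],[0,0,-1],0.4],[[0,0,0],[0,0,-1],0.4],[[0,0,0],[0,0,-0.6],0.4],[[0,0,0],[0,0,0],0.4]]'
python3 - <<'E'
from h import *
rel([.391,.199,.40],-13.2)
m=np.hstack([cv2.resize(camera("scene")[60:360,200:500],(390,390)),cv2.resize(camera("wrist"),(410,308))[:, :] if 0 else cv2.copyMakeBorder(cv2.resize(camera("wrist"),(410,308)),0,82,0,0,cv2.BORDER_CONSTANT)])
cv2.imwrite("pics/s5.png",m[:,:,::-1])
E
```

```text
clock: 13.4
tool_pos: [0.576, 0.1562, 0.0904]
ee_rot: [-0.0, 0.114, 0.993, 0.0]
force: [0.1, 0.6, 0.0]
grip_width: 0.0659
finger_force: 0.0
clock: 14.4
tool_pos: [0.5781, 0.1559, 0.4112]
ee_rot: [0.005, 0.114, 0.993, 0.002]
force: [0.2, 0.0, -1.3]
grip_width: 0.0656
finger_force: 0.0
t 14.4 pos [0.5781 0.1559 0.4112] F [ 0.2  0.  -1.3] w 0.0655841563182516
shift [ 3.842 -0.013  0.19 ] norm 3.85 y-ang 76.85 tilt [0.0097 0.0028]
turn z 1.0006
```

View pics/s5.png

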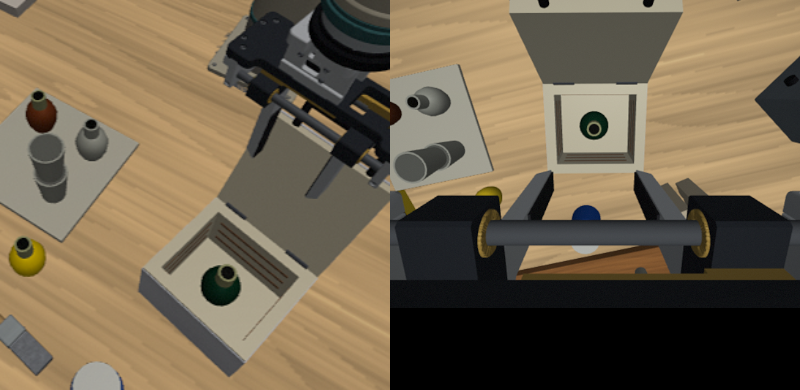

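The vase stands upright, centred on the kiln floor. Next I'll turn the tool so the fingers close across the bar.

```bash
python3 -m handwheel '[[[0,0,0.091],[0.3,0,0],0.4],[[0,0,0.091],[0,0,0],0.4],[[0,0,0.091],[0,0,0],0.4],[[0,0,0.091],[0,0,0],0.4],[[0,0,0.091],[0,0,0],0.4],[[0,0,0.091],[0,0,0],0.4],[[0,0,0.091],[0,0,0],0.4],[[0,0,0.091],[0,0,0],0.4],[[0,0,0.091],[0,0,0],0.4],[[0,0,0.091],[0,0,0],0.4],[[0,0,0.091],[0,0,0],0.4],[[0,0,0],[0,0,0],0.4]]'
python3 - <<'E'
from h import *
rel([.391,.199,.40],-13.2);print(read_state()["joint_positions"].round(2))
E
```

```text
clock: 15.7
tool_pos: [0.5604, 0.1596, 0.4034]
ee_rot: [-0.0, 0.784, 0.621, -0.002]
force: [-0.1, 0.5, -0.0]
grip_width: 0.0658
finger_force: 0.0
t 15.7 pos [0.5604 0.1596 0.4034] F [-0.1  0.5 -0. ] w 0.06576077765147478
shift [-0.011 -3.479  0.079] norm 3.48 y-ang -13.27 tilt [-0.0034 -0.0017]
turn z -0.0008
[-0.84  0.49  0.87  1.4  -0.37  1.42 -0.2 ]
```

```bash
python3 -m handwheel '[[[0,0,0],[0,-0.4,0],0.4],[[0,0,0],[0,-0.7,0],0.4],[[0,0,0],[0,-0.8,0.05],0.4],[[0,0,0],[0,-0.8,0],0.4],[[0,0,0],[-0.01,-0.5,0],0.4],[[0,0,0],[0,-0.28,0],0.4],[[0,0,0],[0,0,0],0.4],[[0,0,0],[0,0,0],0.4]]'
python3 - <<'E'
from h import *
rel([.391,.199,.3065],-13.2);print(read_state()["joint_positions"].round(2))
im=camera("wrist");cv2.imwrite("pics/w6.png",im[:,:,::-1])
# dark bar pixels, and projection of expected bar ends
f=np.array([.9736,-.2284,0]);b=np.array([.2284,.9736,0])
for X in [np.array([.391,.199,.3215])+k*b for k in(-.06,0,.06)]+[np.r_[.380,.1384,.3184],np.r_[.4058,.2622,.318]]:
    q=Pw()@np.r_[X,1];print((q[:2]/q[2]).round(1))
E
```

```text
clock: 16.5
tool_pos: [0.3919, 0.1989, 0.4026]
ee_rot: [0.0, 0.783, 0.622, -0.0]
force: [1.0, -0.3, 0.3]
grip_width: 0.0657
finger_force: 0.0
t 16.5 pos [0.3919 0.1989 0.4026] F [ 1.  -0.3  0.3] w 0.06573043133945682
shift [-1.000e-03 -1.900e-02  1.922e+00] norm 1.92 y-ang -13.07 tilt [-0.0001 -0.0002]
turn z 0.0015
[-1.3   0.19  0.94  1.75 -0.16  1.28 -0.55]
[276.6 277.4]
[276.6 212.4]
[276.6 140.1]
[280.1 277.4]
[276.6 133.8]
```

View pics/w6.png

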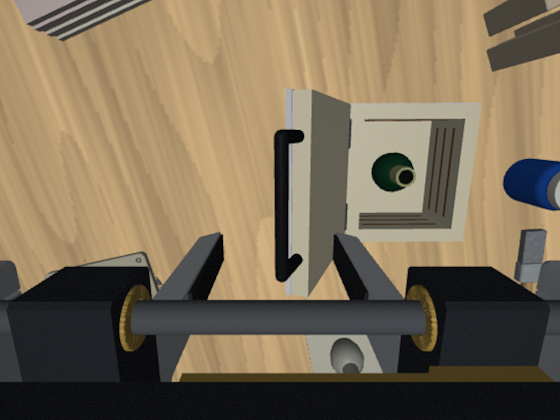

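The wrist view shows the bar at column ~282 against a predicted 277, so it is about 4 mm further forward, and it is centred lengthwise between the fingers. I'll correct by that, descend and grip lightly.

```bash
python3 -m handwheel '[[[0,0,0],[0,0.06,0.4],0.4],[[0,0,0],[0,0,0.6],0.4],[[0,0,0],[0,0,0.5],0.4],[[0,0,0],[0,0,0.25],0.4],[[0,0,0],[0,0,0.15],0.4],[[0,0,0],[0,0,0],0.4],[[0,0,0],[0,0,0],0],[[0,0,0],[0,0,0],-0.4],[[0,0,0],[0,0,0],-0.6],[[0,0,0],[0,0,0],-0.7],[[0,0,0],[0,0,0],-0.8],[[0,0,0],[0,0,0],-0.9],[[0,0,0],[0,0,0],-1],[[0,0,0],[0,0,0],-1],[[0,0,0],[0,0,0],-1]]' 10
```

```text
clock: 18.05
tool_pos: [0.3947, 0.1983, 0.3079]
ee_rot: [-0.0, 0.784, 0.621, -0.0]
force: [-1.4, -0.5, 1.0]
grip_width: 0.0112
finger_force: 10.0
```

The bar is held. I'll compute the arc increments, with tool y along the front direction and tool z down.

```bash
python3 - <<'E'
import numpy as np
ph=np.linspace(2.0207,.0545,31)
p=.2203*np.c_[np.cos(ph),-np.sin(ph)]
print((np.diff(p,axis=0)/.05).round(3).tolist());print((p[[15,20,25,30],0]).round(3),(.125-p[[15,20,25,30],1]-.0155).round(4))
E
```

```text
[[0.264, -0.117], [0.271, -0.099], [0.277, -0.081], [0.282, -0.063], [0.285, -0.045], [0.288, -0.026], [0.289, -0.007], [0.288, 0.012], [0.287, 0.031], [0.284, 0.05], [0.281, 0.068], [0.275, 0.086], [0.269, 0.104], [0.262, 0.122], [0.253, 0.139], [0.244, 0.155], [0.233, 0.17], [0.221, 0.185], [0.209, 0.199], [0.195, 0.213], [0.181, 0.225], [0.166, 0.236], [0.15, 0.247], [0.133, 0.256], [0.116, 0.264], [0.099, 0.271], [0.081, 0.277], [0.063, 0.282], [0.044, 0.285], [0.025, 0.288]]
[0.112 0.167 0.204 0.22 ] [0.2992 0.2531 0.1917 0.1215]
```

```bash
python3 -m handwheel '[[[0,0,0],[0,0.132,-0.058],-1],[[0,0,0],[0,0.132,-0.058],-1],[[0,0,0],[0,0.27,-0.1],-1],[[0,0,0],[0,0.277,-0.08],-1],[[0,0,0],[0,0.282,-0.063],-1],[[0,0,0],[0,0.285,-0.045],-1],[[0,0,0],[0,0,0],-1]]'
python3 - <<'E'
from h import *
rel([.488+.0985*.9736*0,.1766,.3]);print(read_state()["joint_positions"].round(2))
E
```

```text
clock: 18.75
tool_pos: [0.4641, 0.1822, 0.3287]
ee_rot: [0.001, 0.784, 0.621, 0.001]
force: [0.5, 1.2, 3.6]
grip_width: 0.0115
finger_force: 10.0
t 18.75 pos [0.4641 0.1822 0.3287] F [0.5 1.2 3.6] w 0.011539400125705047
shift [0.001 0.489 0.576] norm 0.76 y-ang -13.29 tilt [0.0027 0.0001]
[-1.05  0.38  0.88  1.77 -0.32  1.15 -0.3 ]
```

```bash
python3 -m handwheel '[[[0,0,0],[0,0.288,-0.026],-1],[[0,0,0],[0,0.289,-0.007],-1],[[0,0,0],[0,0.288,0.012],-1],[[0,0,0],[0,0.287,0.031],-1],[[0,0,0],[0,0.284,0.05],-1],[[0,0,0],[0,0.281,0.068],-1],[[0,0,0],[0,0.275,0.086],-1],[[0,0,0],[0,0.269,0.104],-1],[[0,0,0],[0,0.262,0.122],-1],[[0,0,0],[0,0.253,0.139],-1],[[0,0,0],[0,0,0],-1]]'
python3 - <<'E'
from h import *
f=np.array([.9736,-.2284,0])
rel(np.r_[.488,.1766,0]+.1123*f+np.r_[0,0,.2992],-13.2);print(read_state()["joint_positions"].round(2))
E
```

```text
clock: 19.85
tool_pos: [0.5993, 0.1502, 0.2977]
ee_rot: [0.001, 0.784, 0.621, 0.0]
force: [3.3, 0.9, -5.2]
grip_width: 0.0115
finger_force: 10.0
t 19.85 pos [0.5993 0.1502 0.2977] F [ 3.3  0.9 -5.2] w 0.011527518560180236
shift [ 0.006 -0.043 -0.03 ] norm 0.05 y-ang -13.26 tilt [ 0.0022 -0.0013]
turn z -0.0006
[-0.75  0.6   0.8   1.5  -0.45  1.22 -0.12]
```

```bash
python3 -m handwheel '[[[0,0,0],[0,0.244,0.155],-1],[[0,0,0],[0,0.233,0.17],-1],[[0,0,0],[0,0.221,0.185],-1],[[0,0,0],[0,0.209,0.199],-1],[[0,0,0],[0,0.195,0.213],-1],[[0,0,0],[0,0.181,0.225],-1],[[0,0,0],[0,0.166,0.236],-1],[[0,0,0],[0,0.15,0.247],-1],[[0,0,0],[0,0.133,0.256],-1],[[0,0,0],[0,0.116,0.264],-1],[[0,0,0],[0,0,0],-1]]'
python3 - <<'E'
from h import *
f=np.array([.9736,-.2284,0])
rel(np.r_[.488,.1766,0]+.204*f+np.r_[0,0,.1917],-13.2);print(read_state()["joint_positions"].round(2))
E
```

```text
clock: 20.95
tool_pos: [0.6882, 0.1293, 0.1892]
ee_rot: [0.001, 0.784, 0.621, 0.0]
force: [3.2, 1.1, -3.6]
grip_width: 0.0118
finger_force: 10.0
t 20.95 pos [0.6882 0.1293 0.1892] F [ 3.2  1.1 -3.6] w 0.011778666633501696
shift [ 0.007 -0.034 -0.049] norm 0.06 y-ang -13.23 tilt [ 0.001  -0.0011]
turn z -0.0003
[-0.58  0.82  0.71  1.39 -0.55  1.14 -0.03]
```

```bash
python3 -m handwheel '[[[0,0,0],[0,0.05,0.135],-1],[[0,0,0],[0,0.049,0.136],-1],[[0,0,0],[0,0.041,0.138],-1],[[0,0,0],[0,0.04,0.139],-1],[[0,0,0],[0,0.032,0.141],-1],[[0,0,0],[0,0.031,0.141],-1],[[0,0,0],[0,0.022,0.1],-1],[[0,0,0],[0,0.015,0.08],-1],[[0,0,0],[0,0.01,0.08],-1],[[0,0,0],[0,0.01,0.06],-1],[[0,0,0],[0,0,0.05],-1],[[0,0,0],[0,0,0],-1]]'
python3 - <<'E'
from h import *
f=np.array([.9736,-.2284,0])
rel(np.r_[.488,.1766,0]+.22*f+np.r_[0,0,.1215],-13.2)
E
```

```text
clock: 22.15
tool_pos: [0.7026, 0.1261, 0.1314]
ee_rot: [0.001, 0.784, 0.621, 0.001]
force: [5.6, 1.3, -1.2]
grip_width: 0.0117
finger_force: 10.0
t 22.15 pos [0.7026 0.1261 0.1314] F [ 5.6  1.3 -1.2] w 0.011698777306647956
shift [ 0.004 -0.01   0.199] norm 0.2 y-ang -13.22 tilt [ 0.0021 -0.0003]
turn z -0.0002
```

```bash
python3 -m handwheel '[[[0,0,0],[0,-0.01,0.04],-1],[[0,0,0],[0,-0.01,0.04],-1],[[0,0,0],[0,0,0.03],-1],[[0,0,0],[0,0,0.03],-1],[[0,0,0],[0,0,0.02],-1],[[0,0,0],[0,0,0],-1],[[0,0,0],[0,0,0],-1]]'
```

```text
clock: 22.85
tool_pos: [0.7033, 0.1259, 0.1245]
ee_rot: [0.002, 0.784, 0.621, 0.002]
force: [7.4, 1.1, 1.5]
grip_width: 0.0117
finger_force: 10.0
```

```bash
python3 -m handwheel '[[[0,0,0],[0,0,0.02],-1],[[0,0,0],[0,0,0.02],-1],[[0,0,0],[0,0,0],-1],[[0,0,0],[0,0,0],-1]]'
```

```text
clock: 23.25
tool_pos: [0.7035, 0.1259, 0.1226]
ee_rot: [0.002, 0.784, 0.621, 0.002]
force: [9.0, 1.4, 1.1]
grip_width: 0.0117
finger_force: 10.0
```

```bash
python3 -m handwheel '[[[0,0,0],[0,0.05,0],-1],[[0,0,0],[0,0,0.02],-1],[[0,0,0],[0,0,0.02],-1],[[0,0,0],[0,0,0],-1],[[0,0,0],[0,0,0],-1]]'
```

```text
clock: 23.75
tool_pos: [0.7037, 0.1258, 0.1196]
ee_rot: [0.001, 0.784, 0.621, 0.001]
force: [5.5, 1.7, 1.1]
grip_width: 0.0118
finger_force: 10.0
```

```bash
python3 -m handwheel '[[[0,0,0],[0,0.03,0.02],-1],[[0,0,0],[0,0,0.02],-1],[[0,0,0],[0,0,0],-1],[[0,0,0],[0,0,0],-1]]'
```

```text
clock: 24.15
tool_pos: [0.7038, 0.1258, 0.117]
ee_rot: [-0.001, 0.784, 0.621, -0.001]
force: [1.9, 1.5, -0.0]
grip_width: 0.0115
finger_force: 10.0
```

No firm resistance where shut was expected, so the bar may have slipped in the pads. I'll release, rise, close the fingers and press on the lid top to check.

```bash
python3 -m handwheel '[[[0,0,0],[0,0,0],-0.6],[[0,0,0],[0,0,0],-0.5],[[0,0,0],[0,0,0],-0.5],[[0,0,0],[0,0,-0.3],-0.5],[[0,0,0],[0,0,-0.6],-0.5],[[0,0,0],[0,0,-0.6],-0.5],[[0,0,0],[0,-0.4,-0.2],-1],[[0,0,0],[0,-0.6,0],-1],[[0,0,0],[0,-0.2,0],-1],[[0,0,0],[0,0,0],-1],[[0,0,0],[0,0,0],-1],[[0,0,0],[0,0,0],-1]]' 20
python3 - <<'E'
from h import *
f=np.array([.9736,-.2284,0])
rel(np.r_[.488,.1766,0]+.16*f+np.r_[0,0,.149],-13.2)
# is the handle bar seen where 'shut' predicts? compare darkness along predicted bar vs lid angle
b=np.array([.2284,.9736,0]);H=np.r_[.488,.1766,.125]
for n in("top","scene"):
    g=cv2.cvtColor(camera(n),cv2.COLOR_RGB2GRAY);o=[]
    for a in np.arange(-.04,.2,.02):
        v=[]
        for k in np.linspace(-.05,.05,21):
            X=H+f*(.22*np.cos(a)-.012*np.sin(a))+b*k+np.r_[0,0,.22*np.sin(a)+.012*np.cos(a)]
            q=P(n)@np.r_[X,1];u,w=(q[:2]/q[2]).round().astype(int);v.append(g[w,u])
        o.append((round(a,2),int(np.median(v)),int(np.percentile(v,25))))
    print(n,o)
E
```

```text
clock: 25.35
tool_pos: [0.6471, 0.1386, 0.2026]
ee_rot: [0.001, 0.784, 0.621, 0.0]
force: [-0.1, -0.0, 0.0]
grip_width: 0.0003
finger_force: 0.0
t 25.35 pos [0.6471 0.1386 0.2026] F [-0.1 -0.   0. ] w 0.0003163258759256522
shift [ 0.014 -0.073  1.071] norm 1.07 y-ang -13.24 tilt [ 0.0008 -0.0008]
turn z -0.0005
top [(np.float64(-0.04), 14, 11), (np.float64(-0.02), 13, 11), (np.float64(0.0), 15, 13), (np.float64(0.02), 16, 14), (np.float64(0.04), 17, 14), (np.float64(0.06), 17, 14), (np.float64(0.08), 17, 13), (np.float64(0.1), 16, 13), (np.float64(0.12), 17, 15), (np.float64(0.14), 17, 15), (np.float64(0.16), 17, 15), (np.float64(0.18), 17, 13)]
scene [(np.float64(-0.04), 11, 9), (np.float64(-0.02), 15, 13), (np.float64(0.0), 20, 18), (np.float64(0.02), 19, 17), (np.float64(0.04), 12, 11), (np.float64(0.06), 42, 28), (np.float64(0.08), 71, 59), (np.float64(0.1), 72, 71), (np.float64(0.12), 72, 71), (np.float64(0.14), 72, 71), (np.float64(0.16), 72, 72), (np.float64(0.18), 72, 72)]
```

The scene camera puts the bar at a lid angle of about 0. I'll press lightly on the lid top to confirm.

```bash
python3 -m handwheel '[[[0,0,0],[0,0,0.4],-1],[[0,0,0],[0,0,0.3],-1],[[0,0,0],[0,0,0.2],-1],[[0,0,0],[0,0,0.06],-1],[[0,0,0],[0,0,0],-1]]'; python3 -m handwheel '[[[0,0,0],[0,0,0.03],-1],[[0,0,0],[0,0,0.03],-1],[[0,0,0],[0,0,0.03],-1],[[0,0,0],[0,0,0],-1],[[0,0,0],[0,0,0],-1]]'
```

```text
clock: 25.95
tool_pos: [0.646, 0.139, 0.1541]
ee_rot: [-0.0, 0.784, 0.621, -0.0]
force: [0.0, -0.4, -0.2]
grip_width: 0.0007
finger_force: 0.0
clock: 26.45
tool_pos: [0.6461, 0.1392, 0.1503]
ee_rot: [-0.0, 0.784, 0.621, 0.0]
force: [-0.3, 0.3, 0.1]
grip_width: 0.0004
finger_force: 0.0
```

```bash
python3 -m handwheel '[[[0,0,0],[0,0,0.03],-1],[[0,0,0],[0,0,0.03],-1],[[0,0,0],[0,0,0],-1],[[0,0,0],[0,0,0],-1]]';  python3 -m handwheel '[[[0,0,0],[0,0,0.04],-1],[[0,0,0],[0,0,0],-1],[[0,0,0],[0,0,0],-1]]'
```

```text
clock: 26.85
tool_pos: [0.6464, 0.1392, 0.1493]
ee_rot: [-0.0, 0.784, 0.621, 0.001]
force: [-3.4, -0.5, 11.7]
grip_width: 0.0005
finger_force: 5.9
clock: 27.15
tool_pos: [0.6464, 0.1392, 0.1491]
ee_rot: [-0.0, 0.784, 0.621, 0.001]
force: [-6.0, 0.1, 22.1]
grip_width: 0.0005
finger_force: 11.0
```

The lid top is at exactly z = 0.149 and doesn't give under 22 N, so the lid is fully shut. I'll retract, check numerically that the other things haven't moved, and hand in.

```bash
python3 -m handwheel '[[[0,0,0],[0,0,-0.2],-1],[[0,0,0],[0,0,-0.5],-1],[[0,0,0],[0,0,-0.9],-1],[[0,0,0],[0,0,-0.9],-1],[[0,0,0],[0,0,-0.9],-1],[[0,0,0],[0,0,-0.5],-1],[[0,0,0],[0,0,0],-1],[[0,0,0],[0,0,0],-1],[[0,0,0],[0,0,0],-1]]'
python3 - <<'E'
from h import *
a=cv2.imread("pics/scene.png").astype(int)[120:300,160:310];b=camera("scene")[:,:,::-1].astype(int)[120:300,160:310]
d=np.abs(a-b).sum(2)>60;ys,xs=np.nonzero(d);print(d.sum(),xs.min()+160,xs.max()+160,ys.min()+120,ys.max()+120)
sub=d.copy();sub[:80,:58]=0;print("changed outside green-vase area",sub[:,:150].sum(), sub[:,:140].sum())
print(sign_off())
E
```

```text
clock: 28.05
tool_pos: [0.6452, 0.1395, 0.3383]
ee_rot: [-0.001, 0.784, 0.621, -0.001]
force: [0.4, -0.3, -0.6]
grip_width: 0.0006
finger_force: 0.0
684 184 309 162 292
changed outside green-vase area 7 0
the job is handed in; nothing more can be done
None
```

The green vase is standing upright on the kiln floor, the lid is fully shut (no give under a 22 N press), the other vases and cups have not moved, and the job was handed in at about 28 s; the kiln's front actually faces away from the robot (+x), not to its right as the text says, so I worked from the images.

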